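Sort the seasonings and the produce into their bays

TASK

Sort the things left on the worktop: stand the shaker upright in the middle bay of the wooden spice rack and the two red-capped spice jars upright in its end bays, one in each (either way round), and lay the lemon and the garlic in the blue tray, one in each bay. Leave the drinking glass and the flat tin standing where they are.

Things in the scene. Friction and masses are not known exactly. Their poses are not given: they have to be found in the camera images.
- spice_rack: Low light-wood rack fixed on the worktop, 206 x 70 x 20 mm (x, y, z), with a small brass pull bar at each end (10 mm more each way). Three square bays in a row along its x axis, centred at x = -67, 0 and +67 mm, y = 0; each bay is 63 x 62 mm inside. Walls and dividers 4 mm thick and 20 mm high, bay floor 4 mm above the worktop. Origin: centre of its underside; z up.
- produce_tray: Low blue enamelled tray with a white rim and divider, fixed on the worktop, 168 x 100 x 20 mm (x, y, z), one divider (6 mm wide at its top) across the middle makes two bays centred at x = -41 and +41 mm, y = 0; each bay is 78 x 92 mm inside. Walls 4 mm thick and rim and divider about 20 mm high, bay floor 4 mm above the worktop. Origin: centre of its underside; z up.
- red_label_jar: Round spice jar, glass with a reddish-brown label and a red cap; body 42 mm across, cap (from 85 mm up to the top) 45 mm across, 106 mm high, about 0.11 kg. Stands upright. Origin: centre of its underside; z up.
- green_label_jar: Round spice jar, glass with a green and yellow label and a red cap; body 42 mm across, cap (from 85 mm up to the top) 45 mm across, 106 mm high, about 0.11 kg. Stands upright. Origin: centre of its underside; z up.
- shaker: Round clear table shaker with a domed grey top, part filled with something grey; body 44 mm across up to 66 mm high, narrowing to a 34 mm top, 90 mm high in all, about 0.1 kg. Stands upright. Origin: centre of its underside; z up.
- lemon: Yellow lemon lying on its side, 76 mm long along its x axis, 57 mm wide along y, 59 mm high, thickest about 29 mm up, about 0.12 kg; it can roll about its long axis. Origin: centre of its underside; z up.
- garlic: Pale pinkish garlic bulb standing on its root, about 60 mm across and 60 mm high, widest about 20 to 25 mm up and tapering to the top, about 0.04 kg. Origin: centre of its underside; z up.
- glass: Clear drinking glass, 80 mm across the rim, 91 mm high; not part of the job, must stay where it is. Origin: centre of its underside; z up. It stands below the front of the wall cabinet: keep the wrist clear of that (front at world x = 0.61 m, underside 0.46 m above the worktop), for instance by leaning the wrist back towards the robot.
- flat_tin: Flat round unopened food tin, 86 mm across, 40 mm high, pale label; not part of the job, must stay where it is. Origin: centre of its underside; z up.

How it is judged:
By the outcome, as a careful person would: the job done as asked, in the order asked, and still so for the second after the job is handed in, with the robot touching nothing.
It also fails if it takes over 138 s, if anything falls off the work surface, if the arm or the gripper's body presses on something with over 40 N, if the wrist force passes 120 N, or if a joint passes its speed limit or range.

ROBOT

A 7-joint arm with a two-finger parallel gripper is mounted at the origin on a cart in front of the work surface, level with it; the furniture and walls round the work are solid. World frame = base frame: x ahead of the robot, y to its left, z up, the work surface at z = 0. Lengths are in m, angles in rad, forces in N, time in s.
With the tool pointing down it reaches from about 0.35 to 0.9 m from the base axis. Payload 8.1 kg.
Tool frame: the origin (TCP) lies midway between the tips of the shut fingers; the grasp point (between the pads) lies 19 mm behind it; z points along the fingers, y is the line along which they close (so a half turn about z gives the same grasp; the last joint's range is limited). The gripper opens to 92 mm and grips with 3 to 60 N. Pads are 19 mm wide; open, the fingers measure 130 mm over their backs; the gripper's body (75 mm by 190 mm) begins 47 mm behind the grasp point.
Start: joints at [1.184, 0.434, 0.025, 1.573, -0.012, 1.134, -0.075], TCP at [0.175, -0.6, 0.227] pointing down, gripper open.
Joint ranges: [-2.62, 2.62], [-0.44, 2.09], [-1.27, 1.32], [0.08, 2.57], [-1.32, 4.46], [0.12, 2], [-2.74, 2.74]. Speed limits (rad/s): [2.22, 2.22, 3.01, 3.01, 3.14, 3.14, 3.14].

INTERFACE

Orientations are given as a rotation vector (axis times angle).
In Python, from cell import arm gives the robot as it stands.
- The arm moves only by the tool carry_out, never from a script. Its arguments are lists of equal length, an entry for each row: "claw": the finger opening in cm, from 0 to 9.18; "delta_pos": the shift along the tool's x, y, z in cm, a list of three; "angular": the turn, a rotation vector about the tool's x, y, z in rad, a list of three. In form: {"claw": [claw, ...], "delta_pos": [[dx, dy, dz], ...], "angular": [[ax, ay, az], ...]}. A call has 1 to 20 rows; each row shifts and turns the commanded pose from where the row before left it, along the tool's axes as they then stand; what a row does not reach is not made up. A row lasts 1/10 s, in which the tool goes at most 50 mm and 8.59 degrees, less where a joint would pass 70% of its speed; a pose out of reach is approached as far as the arm can. A call with a gripper value outside its range is refused whole. The fingers move at their own pace and stop on an object; "force" is the grip in N (left out, the last holds). Time passes only in rows, so rows that do not move let the fingers close. It gives the time, the measured TCP pose, the force, the opening and the grip force at its end, in the units of the state.
- arm.observe(): the state, without advancing time (a new reading comes with each control period).
- arm.get_image(name): name is "scene" or "top" or "wrist"; returns a dict with "frame" (420x560x3 uint8, red, green, blue), "mtx" (3x3 intrinsics, pixels), "T" (4x4, takes a point from camera to world coordinates). Camera axes: x right, y down, z forward; pixel columns grow to the right and rows downward; lengths in m; the calibration is good to about 2 mm. A picture is of the moment at which its call begins. There is no depth.
- arm.sign_off(): hands the job in; it is judged then, once.
Trained networks look in a picture, given as the dict that the camera call returned (one of the last four; its "shot" number tells which), for a name from the list of things; names that differ only in an ending like _2 or _b are one class to them, and where a whole thing is asked for, a point or a joint stands for the part that bears it (a point fixed in the world has none). Each returns a list of dicts, best first, with "conf" (0 to 1); they miss things now and then, are a little off and sometimes report something else, mostly with a low value. They report only what shows in the picture. A call takes as long as a camera call.
- arm.look_for(label, picture): "centre" ([column, row] as shares, 0 to 1, of the picture: columns of its width, rows of its height, amid what is visible of it).
- arm.trace(label, picture): "region" (420x560 bool, what is visible of it) and "centre" ([column, row] as shares, 0 to 1, of the picture: columns of its width, rows of its height, amid what is visible of it).
- arm.place_of(label, picture): "centre" ([column, row] as shares, 0 to 1, of the picture: columns of its width, rows of its height: a listed point, or the origin of a listed thing).
The state is a dict: "clock": time; "joints": joint angles; "dq": joint speeds; "joint_efforts": joint torques, N m; "position": TCP position; "ee_rot": TCP orientation; "force": force on the tool from outside, world axes, zero at the start; "ft_torque": the same for the moment, N m; "width": opening from 0.0 (shut) to 1.0 (fully open); "gripper_force": force on a finger pad.
Only numpy, scipy, OpenCV 4.12 (cv2) and the standard library are available. Lean on these libraries where they do the work, as an engineer would, in place of code of your own. Each camera call takes 0.05 s, during which the arm holds its last target. There are 200 camera calls.

## Working session

There is one attempt and no reset: what is moved stays moved. The work goes in short steps, Python scripts to look and compute and a tool call to move; the robot and the scene stay as the last step left them, time stands still between calls to the robot, and variables do not carry over. Pictures are saved under pics/ and viewed, at most 14 in all, crops included, and the job is handed in when it is done.

Besides the shell and the picture viewer there is one more tool, called after ">>>" as name(argument=value, ...) on one line, values as JSON. carry_out: Moves the arm, as the interface text tells. Its arguments: {"type":"object","properties":{"claw":{"type":"array","items":{"type":"number"}},"delta_pos":{"type":"array","items":{"type":"array","items":{"type":"number"}}},"angular":{"type":"array","items":{"type":"array","items":{"type":"number"}}},"force":{"type":"number"}},"required":["claw","delta_pos","angular"]}

```bash
mkdir -p pics; ls; cat > h.py <<'E'
import numpy as np, cv2
from cell import arm
from scipy.spatial.transform import Rotation as R
N=["spice_rack","produce_tray","red_label_jar","green_label_jar","shaker","lemon","garlic","glass","flat_tin"]
def save(p,n): cv2.imwrite("pics/"+n+".png",p["frame"][:,:,::-1])
def ray(p,c):
    u=np.array([c[0]*560,c[1]*420,1.]); d=p["T"][:3,:3]@np.linalg.solve(p["mtx"],u); return p["T"][:3,3],d/np.linalg.norm(d)
def atz(p,c,z):
    o,d=ray(p,c); return o+d*(z-o[2])/d[2]
def tri(rs):
    A=sum(np.eye(3)-np.outer(d,d) for o,d in rs); b=sum((np.eye(3)-np.outer(d,d))@o for o,d in rs); return np.linalg.solve(A,b)
E
python3 - <<'E'
from h import *
np.set_printoptions(precision=3,suppress=True)
s=arm.observe(); print(s)
ps={}
for n in ["scene","top","wrist"]:
    p=arm.get_image(n); save(p,n+"0"); ps[n]=p; print(n,p["T"][:3,3],p["T"][:3,2],p["mtx"][0,0])
for n in N:
    rs=[]
    for c in ["scene","top"]:
        r=arm.place_of(n,ps[c])
        if r: print(n,c,[(round(q["conf"],2),atz(ps[c],q["centre"],0)) for q in r[:2]]); rs.append(ray(ps[c],r[0]["centre"]))
    if len(rs)==2: print("  tri",tri(rs))
E
```

```text
pics
{'clock': 0.0, 'joints': array([ 1.184,  0.435,  0.025,  1.574, -0.012,  1.134, -0.075]), 'dq': array([-0.002,  0.   ,  0.002,  0.001,  0.001, -0.001,  0.001]), 'joint_efforts': array([ -0.002, -66.785,   0.984, -31.446,  -0.061,   0.043,   0.   ]), 'position': array([ 0.175, -0.6  ,  0.226]), 'ee_rot': array([-3.108, -0.444,  0.001]), 'force': array([-0.937,  0.178,  0.927]), 'ft_torque': array([0.032, 0.02 , 0.016]), 'gripper_force': 0.0, 'width': 1.001333370919704}
scene [0.178 0.571 0.535] [ 0.398 -0.719 -0.569] 448.36296120038224
top [ 0.342 -0.07   0.908] [ 0.216 -0.004 -0.976] 415.7684224357572
wrist [ 0.249 -0.578  0.383] [-0.272 -0.078 -0.959] 333.47457787150125
spice_rack scene [(0.93, array([ 0.464, -0.172,  0.   ]))]
spice_rack top [(0.68, array([ 0.464, -0.171,  0.   ]))]
  tri [ 0.464 -0.17   0.001]
produce_tray top [(0.93, array([ 0.473, -0.293,  0.   ])), (0.38, array([0.637, 0.107, 0.   ]))]
red_label_jar scene [(0.87, array([0.51 , 0.072, 0.   ]))]
red_label_jar top [(0.62, array([0.508, 0.083, 0.   ]))]
  tri [0.506 0.081 0.009]
green_label_jar scene [(0.88, a
[... 157 characters left out ...]
 0.187, 0.   ]))]
shaker top [(0.96, array([0.511, 0.195, 0.   ]))]
  tri [0.506 0.192 0.006]
lemon scene [(0.94, array([0.44 , 0.132, 0.   ])), (0.66, array([ 0.471, -0.316,  0.   ]))]
lemon top [(0.7, array([0.429, 0.14 , 0.   ]))]
  tri [0.431 0.139 0.009]
garlic scene [(0.69, array([ 0.439, -0.005,  0.   ]))]
garlic top [(0.74, array([0.425, 0.006, 0.   ]))]
  tri [0.428 0.007 0.012]
glass scene [(0.56, array([0.639, 0.109, 0.   ]))]
glass top [(0.89, array([0.637, 0.106, 0.   ]))]
  tri [ 0.639  0.107 -0.002]
flat_tin scene [(0.6, array([ 0.65 , -0.013,  0.   ])), (0.19, array([ 0.435, -0.   ,  0.   ]))]
flat_tin top [(0.91, array([ 0.646, -0.017,  0.   ]))]
  tri [ 0.649 -0.016 -0.002]
```

View pics/scene0.png

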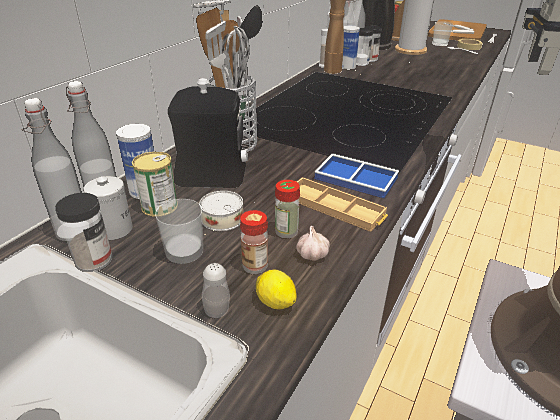

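View pics/top0.png

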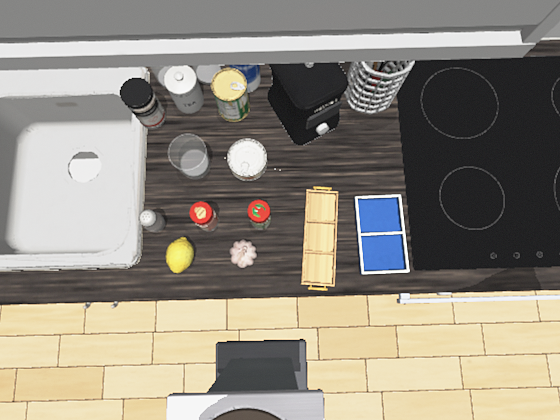

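The scene view shows the shaker (215,290), red jar (255,242), green jar (287,208), lemon (276,289), garlic (313,243), with the rack (345,203) and tray (357,172) empty. The top view shows the rack (320,237) and tray (382,235), both with their long axis along world x. I'll move to a wrist view above the items.

>>> carry_out(claw=[9,9,9,9,9,9,9,9,9,9,9,9,9,9,9,9,9,9,9,9], delta_pos=[[0,0,0],[0,0,0],[2.5,-3.6,-0.8],[2.5,-3.6,-0.8],[2.5,-3.6,-0.8],[2.5,-3.6,-0.8],[2.5,-3.6,-0.8],[2.5,-3.6,-0.8],[2.5,-3.6,-0.8],[2.5,-3.6,-0.8],[2.5,-3.6,-0.8],[2.5,-3.6,-0.8],[2.5,-3.6,-0.8],[-0.4,-4,0],[-0.4,-4,0],[-0.4,-4,0],[-0.4,-4,0],[-0.4,-4,0],[-0.4,-4,0],[-0.4,-4,0]], angular=[[0,0,0.142],[0,0,0.142],[0,0,0],[0,0,0],[0,0,0],[0,0,0],[0,0,0],[0,0,0],[0,0,0],[0,0,0],[0,0,0],[0,0,0],[0,0,0],[0,0,0],[0,0,0],[0,0,0],[0,0,0],[0,0,0],[0,0,0],[0,0,0]])

```text
clock: 3.05
position: [0.4217, 0.0774, 0.315]
ee_rot: [3.141, -0.001, 0.001]
force: [1.4, 0.1, 0.4]
width: 0.982
gripper_force: 0.0
```

```bash
cat >> h.py <<'E'
np.set_printoptions(precision=3,suppress=True)
def rect(p,n,z):
    r=arm.trace(n,p)
    if not r: return None
    cs,_=cv2.findContours(r[0]["region"].astype(np.uint8),cv2.RETR_EXTERNAL,cv2.CHAIN_APPROX_NONE)
    c=max(cs,key=cv2.contourArea)[:,0,:]+.5
    P=np.array([atz(p,(q[0]/560,q[1]/420),z)[:2] for q in c],np.float32)
    (cx,cy),wh,a=cv2.minAreaRect(P*1000); return round(r[0]["conf"],2),np.array([cx,cy])/1000,np.array(wh),a
def pose():
    s=arm.observe(); m=R.from_rotvec(s["ee_rot"]).as_matrix()
    print("t",round(s["clock"],1),"pos",s["position"],"x",m[:,0],"z",m[:,2],"w",round(s["width"]*91.8,1),"gf",round(s["gripper_force"],1),"F",s["force"],"j",s["joints"])
E
python3 - <<'E'
from h import *
pose()
T=arm.get_image("top");S=arm.get_image("scene");W=arm.get_image("wrist"); save(W,"w1"); save(T,"t1")
H=dict(zip(N,[.02,.02,.106,.106,.09,.029,.022,.091,.04]))
for n in N:
    rs={}
    for k,p in zip("TSW",(T,S,W)):
        r=arm.place_of(n,p)
        if r and r[0]["conf"]>.4: rs[k]=ray(p,r[0]["centre"]); print(n,k,round(r[0]["conf"],2),atz(p,r[0]["centre"],0))
    if len(rs)>1: print("   tri",tri(list(rs.values())))
    for k,p in (("T",T),("W",W)):
        if n in("spice_rack","produce_tray","lemon","garlic"): print("   rect",k,rect(p,n,H[n]))
E
```

```text
t 3.0 pos [0.422 0.077 0.315] x [ 1.    -0.     0.001] z [ 0.001 -0.    -1.   ] w 90.1 gf 0.0 F [1.429 0.085 0.432] j [ 0.114  0.072 -0.443  1.845  0.033  1.231 -1.911]
spice_rack T 0.74 [ 0.47  -0.173  0.   ]
spice_rack S 0.63 [ 0.462 -0.171  0.   ]
spice_rack W 0.87 [ 0.471 -0.165  0.   ]
   tri [ 0.468 -0.173 -0.005]
   rect T (0.71, array([ 0.462, -0.167]), array([ 70.757, 223.627]), 84.56766510009766)
   rect W (0.6, array([ 0.465, -0.161]), array([ 79.868, 221.695]), 84.29371643066406)
produce_tray T 0.58 [ 0.469 -0.295  0.   ]
produce_tray S 0.96 [ 0.474 -0.296  0.   ]
produce_tray W 0.93 [ 0.464 -0.299  0.   ]
   tri [ 0.468 -0.293  0.005]
   rect T (0.83, array([ 0.467, -0.299]), array([169.824, 104.695]), 0.9312264919281006)
   rect W (0.78, array([ 0.463, -0.252]), array([176.722,  63.669]), 13.585697174072266)
red_label_jar S 0.71 [0.507 0.082 0.   ]
red_label_jar W 0.79 [0.51  0.073 0.   ]
   tri [ 0.512  0.073 -0.009]
green_label_jar T 0.67 [ 0.502 -0.041  0.   ]
green_label_jar S 0.92 [ 0.504 -0.041  0.   ]
green_label_jar W 0.72 [ 0.509 -0.042  0.   ]
   tri [ 0.505 -
[... 172 characters left out ...]
 ]
lemon W 0.87 [0.433 0.134 0.   ]
   tri [ 0.433  0.136 -0.   ]
   rect T (0.58, array([0.409, 0.131]), array([30.239, 52.55 ]), 1.197847604751587)
   rect W (0.9, array([0.432, 0.133]), array([61.979, 64.386]), 34.25442886352539)
garlic T 0.83 [0.435 0.005 0.   ]
garlic S 0.87 [ 0.438 -0.001  0.   ]
   tri [0.435 0.005 0.005]
   rect T (0.74, array([ 0.432, -0.003]), array([53.085, 57.301]), 88.4809799194336)
   rect W (0.85, array([ 0.432, -0.001]), array([59.494, 56.345]), 11.10377025604248)
glass T 0.8 [0.634 0.105 0.   ]
glass S 0.95 [0.641 0.104 0.   ]
   tri [0.636 0.106 0.003]
flat_tin T 0.9 [ 0.648 -0.019  0.   ]
flat_tin S 0.92 [ 0.648 -0.015  0.   ]
   tri [ 0.65  -0.018 -0.003]
```

View pics/w1.png

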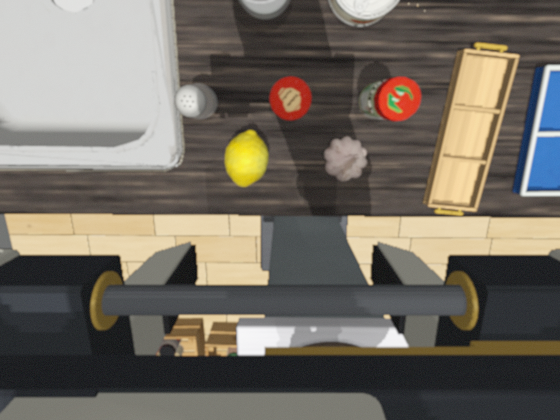

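The wrist view shows the shaker (193,100), red jar (290,98), green jar (400,98), lemon (247,158, axis along x), garlic (346,159) and rack (473,130), yawed about -5.4°. The shaker goes first, with the fingers along world x to clear the red jar.

>>> carry_out(claw=[9,9,9,9,9,9,9,9,9,9,9,9,9,9,9,9,9,9], delta_pos=[[0,0,0],[0,0,0],[0,0,0],[0,0,0],[0,0,0],[0,0,0],[0,0,0],[0,0,0],[0,0,0],[0,0,0],[0,0,0],[3.9,2.8,0],[3.9,2.8,0],[3.8,2.7,0],[0,0,4.5],[0,0,4.5],[0,0,4],[0,0,0]], angular=[[0,0,-0.1428],[0,0,-0.1428],[0,0,-0.1428],[0,0,-0.1428],[0,0,-0.1428],[0,0,-0.1428],[0,0,-0.1428],[0,0,-0.1428],[0,0,-0.1428],[0,0,-0.1428],[0,0,-0.1428],[0,0,0],[0,0,0],[0,0,0],[0,0,0],[0,0,0],[0,0,0],[0,0,0]])

```text
clock: 6.75
position: [0.5023, 0.19, 0.1799]
ee_rot: [-2.219, -2.219, 0.013]
force: [0.1, 0.2, 0.4]
width: 0.977
gripper_force: 0.0
```

```bash
python3 - <<'E'
from h import *
pose()
W=arm.get_image("wrist"); save(W,"w2");S=arm.get_image("scene")
rs=[]
for p in (W,S):
    r=arm.place_of("shaker",p)
    if r: print(r[0]["conf"],atz(p,r[0]["centre"],0)); rs.append(ray(p,r[0]["centre"]))
if len(rs)>1: print(tri(rs))
E
```

```text
t 6.8 pos [0.502 0.19  0.18 ] x [-0.     1.    -0.004] z [-0.009 -0.004 -1.   ] w 89.7 gf 0.0 F [0.108 0.153 0.407] j [-0.039  0.407 -0.563  1.805  0.25   1.011 -0.702]
0.95 [0.501 0.194 0.   ]
0.87 [0.506 0.184 0.   ]
[0.5   0.195 0.012]
```

>>> carry_out(claw=[9,9,9,9,9,4,4,4,4,4,4,4], delta_pos=[[0.3,0.1,4],[0,0,4],[0,0,4],[0,0,2.9],[0,0,0],[0,0,0],[0,0,0],[0,0,0],[0,0,0],[0,0,0],[0,0,0],[0,0,0]], angular=[[0,0,0],[0,0,0],[0,0,0],[0,0,0],[0,0,0],[0,0,0],[0,0,0],[0,0,0],[0,0,0],[0,0,0],[0,0,0],[0,0,0]], force=15)

```text
clock: 8.15
position: [0.5061, 0.1948, 0.0358]
ee_rot: [-2.222, -2.221, 0.0]
force: [-0.2, -0.5, 0.8]
width: 0.454
gripper_force: 0.3
```

>>> carry_out(claw=[3,3,3,3,3], delta_pos=[[0,0,0],[0,0,0],[0,0,0],[0,0,0],[0,0,0]], angular=[[0,0,0],[0,0,0],[0,0,0],[0,0,0],[0,0,0]], force=15)

```text
clock: 8.65
position: [0.5059, 0.1949, 0.0357]
ee_rot: [-2.222, -2.221, 0.001]
force: [-3.9, 0.1, 3.9]
width: 0.436
gripper_force: 15.1
```

```bash
python3 - <<'E'
from h import *
pose()
W=arm.get_image("wrist"); save(W,"w3")
E
```

```text
t 8.7 pos [0.506 0.195 0.036] x [ 0.  1. -0.] z [-0. -0. -1.] w 40.0 gf 15.1 F [-3.907  0.144  3.866] j [-0.123  0.59  -0.475  1.938  0.403  0.708 -0.841]
```

View pics/w3.png

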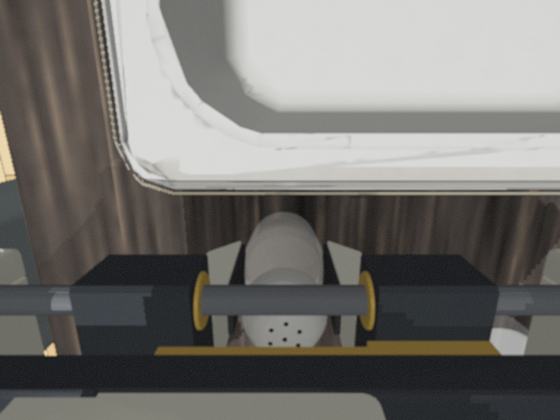

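The shaker is between the pads at about (283,290). I'll lift it, carry it toward the rack, and re-measure the rack on the way.

>>> carry_out(claw=[3,3,3,3,3,3,3,3,3,3,3], delta_pos=[[0,0,-2],[0,0,-4.5],[0,0,-4.5],[0,0,-4],[0,0,0],[-4.5,-0.5,0],[-4.5,-0.5,0],[-4.5,-0.5,0],[-4.5,-0.5,0],[-4.5,-0.5,0],[0,0,0]], angular=[[0,0,0],[0,0,0],[0,0,0],[0,0,0],[0,0,0],[0,0,0],[0,0,0],[0,0,0],[0,0,0],[0,0,0],[0,0,0]])

```text
clock: 9.8
position: [0.48, -0.0377, 0.1846]
ee_rot: [2.232, 2.209, -0.006]
force: [0.4, 0.8, 0.2]
width: 0.43
gripper_force: 14.7
```

```bash
python3 - <<'E'
from h import *
pose()
W=arm.get_image("wrist"); save(W,"w4");S=arm.get_image("scene");T=arm.get_image("top")
for n in("spice_rack","produce_tray"):
  rs=[]
  for k,p in (("W",W),("S",S),("T",T)):
    r=arm.place_of(n,p)
    if r: print(n,k,r[0]["conf"],atz(p,r[0]["centre"],0)); rs.append(ray(p,r[0]["centre"]))
    print("  rect",rect(p,n,.02))
  if len(rs)>1: print(tri(rs))
S["frame"][:]=S["frame"]; save(S,"s4")
E
```

```text
t 9.8 pos [ 0.48  -0.038  0.185] x [ 0.01   1.    -0.004] z [-0.002 -0.004 -1.   ] w 39.5 gf 14.7 F [0.399 0.786 0.238] j [ 0.389  0.299 -0.523  1.934  0.185  0.956 -0.233]
  rect None
spice_rack S 0.7 [ 0.46  -0.174  0.   ]
  rect (0.73, array([ 0.459, -0.155]), array([ 96.229, 220.591]), 83.09024810791016)
spice_rack T 0.6 [ 0.469 -0.169  0.   ]
  rect (0.8, array([ 0.507, -0.197]), array([148.534,  58.579]), 16.472183227539062)
[ 0.464 -0.171  0.002]
  rect (0.35, array([0.434, 0.116]), array([20.631, 69.715]), 89.41574096679688)
produce_tray S 0.73 [ 0.471 -0.295  0.   ]
  rect (0.88, array([ 0.464, -0.287]), array([130.953, 176.614]), 89.65637969970703)
produce_tray T 0.67 [ 0.465 -0.3    0.   ]
  rect (0.79, array([ 0.467, -0.299]), array([170.69 , 108.001]), 0.9047783017158508)
[ 0.469 -0.299 -0.002]
```

View pics/w4.png

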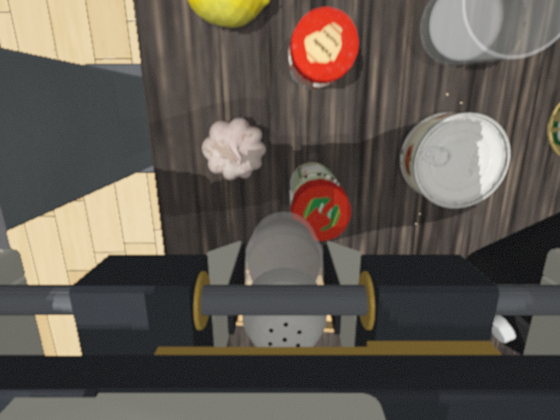

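The wrist view shows the shaker firmly held at (285,285). I'll verify the rack and tray poses by overlaying their models on the earlier top picture.

```bash
python3 - <<'E'
from h import *
T=arm.get_image("top"); im=cv2.imread("pics/t1.png"); k=4; x0,y0=290,170
im=cv2.resize(im[y0:y0+130,x0:x0+135],None,fx=5,fy=4.5,interpolation=cv2.INTER_CUBIC)
def proj(P):
    P=np.linalg.inv(T["T"])@np.append(P,1); u=T["mtx"]@P[:3]; u=u[:2]/u[2]; return int((u[0]-x0)*5),int((u[1]-y0)*4.5)
def box(c,yaw,w,h,z,ox,col):
    r=np.array([[np.cos(yaw),-np.sin(yaw)],[np.sin(yaw),np.cos(yaw)]])
    q=[proj([*(np.array(c)+r@np.array([ox+a*w/2,b*h/2])),z]) for a,b in((-1,-1),(1,-1),(1,1),(-1,1))]
    cv2.polylines(im,[np.array(q)],True,col,1)
for z,col in((0.02,(0,0,255)),):
  box((.466,-.171),-.095,.206,.070,z,0,col)
  for o in(-.067,0,.067): box((.466,-.171),-.095,.063,.062,z,o,(255,0,255))
  box((.468,-.298),.016,.168,.1,z,0,col)
  for o in(-.041,.041): box((.468,-.298),.016,.078,.092,z,o,(0,255,255))
cv2.imwrite("pics/ov.png",im)
E
```

```text
(no output)
```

View pics/ov.png

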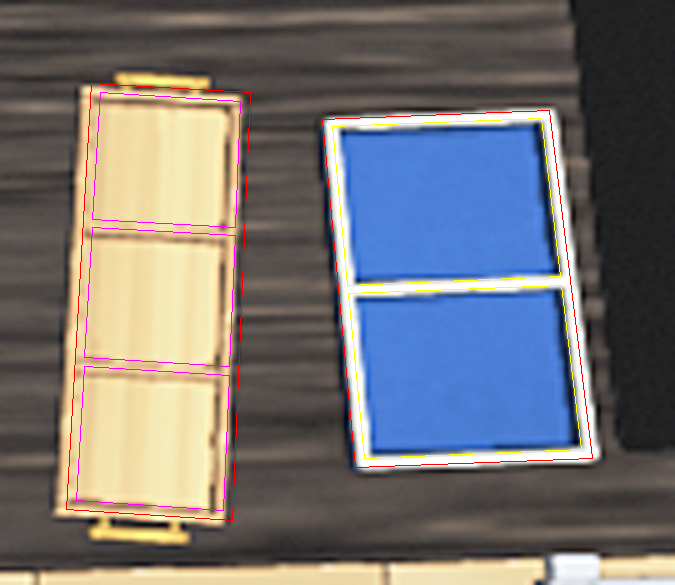

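The overlay shows the tray fits well. The rack really sits about 4–5 mm further toward +y, so its centre is about (0.464, -0.167). I'll place the shaker in the middle bay.

>>> carry_out(claw=[3,3,3,3,3,3,3,3,3,3,7.5,7.5,7.5,7.5,7.5,7.5], delta_pos=[[-4.3,-0.5,0],[-4.3,-0.6,0],[-4.3,-0.5,0],[0,0,0],[0,0,4.5],[0,0,4.5],[0,0,3],[0,0,1.4],[0,0,0.8],[0,0,0],[0,0,0],[0,0,0],[0,0,0],[0,0,0],[0,0,0],[0,0,0]], angular=[[0,0,0],[0,0,0],[0,0,0],[0,0,0],[0,0,0],[0,0,0],[0,0,0],[0,0,0],[0,0,0],[0,0,0],[0,0,0],[0,0,0],[0,0,0],[0,0,0],[0,0,0],[0,0,0]])

```text
clock: 12.2
position: [0.4652, -0.1592, 0.0439]
ee_rot: [2.222, 2.221, 0.0]
force: [-0.5, 0.5, -0.6]
width: 0.813
gripper_force: 0.0
```

```bash
python3 - <<'E'
from h import *
pose()
E
```

```text
t 12.2 pos [ 0.465 -0.159  0.044] x [ 0.  1. -0.] z [ 0. -0. -1.] w 74.6 gf 0.0 F [-0.52   0.451 -0.604] j [ 0.522  0.502 -0.397  2.06   0.318  0.637 -0.089]
```

>>> carry_out(claw=[9,9,9,9,9,9,9], delta_pos=[[0,0,-4],[0,0,-4.5],[0,0,-4.5],[4.5,0,0],[4.5,0,0],[0,0,0],[0,0,0]], angular=[[0,0,0],[0,0,0],[0,0,0],[0,0,0],[0,0,0],[0,0,0],[0,0,0]])

```text
clock: 12.9
position: [0.465, -0.0683, 0.1739]
ee_rot: [2.218, 2.224, -0.0]
force: [0.2, -0.4, -0.4]
width: 0.981
gripper_force: 0.0
```

```bash
python3 - <<'E'
from h import *
pose()
S=arm.get_image("scene");T=arm.get_image("top")
for n in("shaker","red_label_jar","green_label_jar"):
  rs=[]
  for k,p in (("S",S),("T",T)):
    r=arm.place_of(n,p)
    if r: print(n,k,r[0]["conf"],atz(p,r[0]["centre"],0),r[0]["centre"]); rs.append(ray(p,r[0]["centre"]))
  if len(rs)>1: print(tri(rs))
a=cv2.resize(S["frame"][130:260,260:420],None,fx=4,fy=4,interpolation=cv2.INTER_CUBIC); cv2.imwrite("pics/s5.png",a[:,:,::-1])
E
```

```text
t 12.9 pos [ 0.465 -0.068  0.174] x [-0.003  1.    -0.   ] z [ 0. -0. -1.] w 90.1 gf 0.0 F [ 0.168 -0.45  -0.37 ] j [ 0.46   0.293 -0.522  1.974  0.183  0.919 -0.153]
shaker S 0.8 [ 0.464 -0.17   0.   ] [0.5977, 0.4912]
red_label_jar S 0.78 [0.512 0.075 0.   ] [0.4523, 0.6329]
red_label_jar T 0.77 [0.506 0.077 0.   ] [0.3723, 0.5286]
[0.508 0.077 0.003]
```

View pics/s5.png

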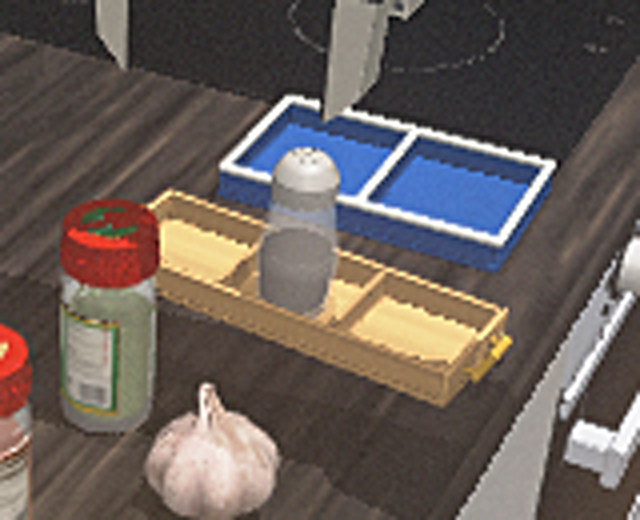

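The shaker stands upright in the middle bay at (300,250). Green jar next, turning the fingers back to world y.

>>> carry_out(claw=[9,9,9,9,9,9,9,9,9,9,9,9,9,9], delta_pos=[[0,0,0],[0,0,0],[0,0,0],[0,0,0],[0,0,0],[0,0,0],[0,0,0],[0,0,0],[0,0,0],[0,0,0],[0,0,0],[4.2,-2.7,0],[0,0,0],[0,0,0]], angular=[[0,0,0.1428],[0,0,0.1428],[0,0,0.1428],[0,0,0.1428],[0,0,0.1428],[0,0,0.1428],[0,0,0.1428],[0,0,0.1428],[0,0,0.1428],[0,0,0.1428],[0,0,0.1428],[0,0,0],[0,0,0],[0,0,0]])

```text
clock: 14.7
position: [0.5077, -0.0414, 0.1734]
ee_rot: [-3.141, -0.002, 0.0]
force: [-0.9, 0.2, -1.0]
width: 0.981
gripper_force: 0.0
```

```bash
python3 - <<'E'
from h import *
pose()
W=arm.get_image("wrist");S=arm.get_image("scene");T=arm.get_image("top")
for n in("shaker","red_label_jar","green_label_jar"):
  rs=[]
  for k,p in (("S",S),("T",T),("W",W)):
    r=arm.place_of(n,p)
    if r: print(n,k,r[0]["conf"],atz(p,r[0]["centre"],0)); rs.append(ray(p,r[0]["centre"]))
  if len(rs)>1: print(tri(rs))
E
```

```text
t 14.7 pos [ 0.508 -0.041  0.173] x [ 1.     0.001 -0.   ] z [-0.  0. -1.] w 90.0 gf 0.0 F [-0.903  0.182 -1.02 ] j [ 0.158  0.319 -0.229  1.905  0.088  0.927 -1.682]
shaker S 0.96 [ 0.467 -0.169  0.   ]
red_label_jar S 0.74 [0.508 0.08  0.   ]
red_label_jar W 0.62 [0.51  0.078 0.   ]
[ 0.509  0.078 -0.002]
green_label_jar S 0.73 [ 0.514 -0.043  0.   ]
green_label_jar W 0.91 [ 0.507 -0.04   0.   ]
[ 0.51  -0.039  0.004]
```

>>> carry_out(claw=[9,9,9,9,3,3,3,3,3,3,3,3,3,3,3,3], delta_pos=[[0.1,0,4.5],[0,0,4.5],[0,0,3.1],[0,0,0],[0,0,0],[0,0,0],[0,0,0],[0,0,0],[0,0,0],[0,0,0],[0,0,0],[0,0,0],[0,0,0],[0,0,0],[0,0,-4],[0,0,0]], angular=[[0,0,0],[0,0,0],[0,0,0],[0,0,0],[0,0,0],[0,0,0],[0,0,0],[0,0,0],[0,0,0],[0,0,0],[0,0,0],[0,0,0],[0,0,0],[0,0,0],[0,0,0],[0,0,0]], force=15)

```text
clock: 16.9
position: [0.5102, -0.0423, 0.0958]
ee_rot: [3.141, -0.001, 0.007]
force: [1.3, 0.5, -0.6]
width: 0.485
gripper_force: 15.0
```

>>> carry_out(claw=[3,3,3,3,3,3,3,3], delta_pos=[[0,0,-4],[0,0,-4],[0.7,4.4,0],[0.7,4.4,0],[0.7,4.4,0],[0,0,0],[0,0,0],[0,0,0]], angular=[[0,0,0],[0,0,0],[0,0,0],[0,0,0],[0,0,0],[0,0,0],[0,0,0],[0,0,0]])

```text
clock: 17.7
position: [0.5287, -0.173, 0.1721]
ee_rot: [-3.141, -0.001, 0.002]
force: [0.8, 0.2, -0.3]
width: 0.484
gripper_force: 15.0
```

```bash
python3 - <<'E'
from h import *
pose()
W=arm.get_image("wrist");save(W,"w6")
for n in("spice_rack","shaker","green_label_jar"):
    r=arm.place_of(n,W)
    if r: print(n,r[0]["conf"],atz(W,r[0]["centre"],0),atz(W,r[0]["centre"],.12))
E
```

```text
t 17.7 pos [ 0.529 -0.173  0.172] x [ 1.     0.001 -0.001] z [-0.001  0.001 -1.   ] w 44.4 gf 15.0 F [ 0.824  0.182 -0.286] j [ 0.355  0.388 -0.179  1.8    0.082  0.963 -1.429]
green_label_jar 0.61 [ 0.484 -0.174  0.   ] [ 0.528 -0.174  0.12 ]
```

View pics/w6.png

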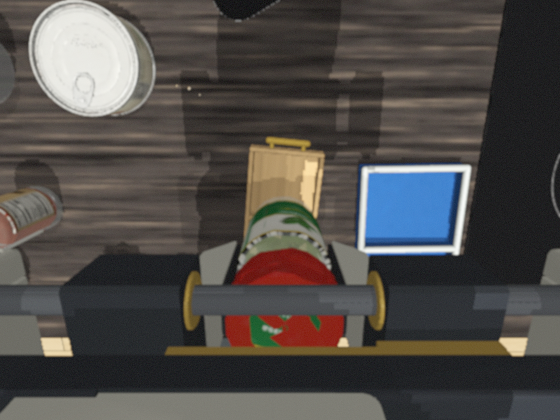

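The wrist view shows the jar held, with the rack's far corners at (248,147) and (323,152) and its pull bar at (288,143). I'll compute those corners.

```bash
python3 - <<'E'
from h import *
W=arm.get_image("wrist")
for u in((248,147),(323,152),(247,235),(314,215)): print(u,atz(W,(u[0]/560,u[1]/420),.02))
E
```

```text
(248, 147) [ 0.571 -0.14   0.02 ]
(323, 152) [ 0.566 -0.209  0.02 ]
(247, 235) [ 0.484 -0.136  0.02 ]
(314, 215) [ 0.505 -0.202  0.02 ]
```

>>> carry_out(claw=[3,3,3,3,3,3,7.5,7.5,7.5,7.5,7.5,8.5,8.5,8.5,8.5,8.5], delta_pos=[[0.2,0,4],[0,0,4],[0,0,2],[0,0,1],[0,0,0.4],[0,0,0],[0,0,0],[0,0,0],[0,0,0],[0,0,0],[0,0,0],[0,0,-4],[0,0,-4.5],[0,0,-4.5],[0,0,0],[0,0,0]], angular=[[0,0,0],[0,0,0],[0,0,0],[0,0,0],[0,0,0],[0,0,0],[0,0,0],[0,0,0],[0,0,0],[0,0,0],[0,0,0],[0,0,0],[0,0,0],[0,0,0],[0,0,0],[0,0,0]])

```text
clock: 19.55
position: [0.5317, -0.1743, 0.1899]
ee_rot: [3.141, -0.001, 0.004]
force: [-0.3, -0.3, -0.2]
width: 0.929
gripper_force: 0.0
```

```bash
python3 - <<'E'
from h import *
pose()
W=arm.get_image("wrist");S=arm.get_image("scene")
for n in("shaker","red_label_jar","green_label_jar"):
  rs=[]
  for k,p in (("S",S),("W",W)):
    r=arm.place_of(n,p)
    if r: print(n,k,r[0]["conf"],atz(p,r[0]["centre"],0)); rs.append(ray(p,r[0]["centre"]))
  if len(rs)>1: print(tri(rs))
E
```

```text
t 19.6 pos [ 0.532 -0.174  0.19 ] x [ 1.    -0.     0.003] z [ 0.003 -0.001 -1.   ] w 85.3 gf 0.0 F [-0.308 -0.318 -0.153] j [ 0.357  0.372 -0.181  1.774  0.078  1.    -1.426]
shaker S 0.91 [ 0.472 -0.174  0.   ]
shaker W 0.74 [ 0.464 -0.158  0.   ]
[ 0.467 -0.159  0.01 ]
red_label_jar S 0.76 [0.508 0.08  0.   ]
red_label_jar W 0.85 [ 0.511  0.073 -0.   ]
[ 0.51   0.076 -0.004]
green_label_jar S 0.56 [ 0.535 -0.183  0.   ]
green_label_jar W 0.71 [ 0.531 -0.176  0.   ]
[ 0.531 -0.176  0.005]
```

>>> carry_out(claw=[9,9,9,9,9,9,9,9,9], delta_pos=[[-0.4,-4.2,0],[-0.4,-4.2,0],[-0.4,-4.2,0],[-0.4,-4.2,0],[-0.4,-4.2,0],[-0.3,-4.2,0],[0,0,3],[0,0,0],[0,0,0]], angular=[[0,0,0],[0,0,0],[0,0,0],[0,0,0],[0,0,0],[0,0,0],[0,0,0],[0,0,0],[0,0,0]])

```text
clock: 20.85
position: [0.5077, 0.0769, 0.1584]
ee_rot: [3.141, -0.002, -0.003]
force: [0.6, -0.7, -0.1]
width: 0.979
gripper_force: 0.0
```

```bash
python3 - <<'E'
from h import *
pose()
W=arm.get_image("wrist");S=arm.get_image("scene")
for n in("red_label_jar",):
  rs=[]
  for k,p in (("S",S),("W",W)):
    r=arm.place_of(n,p)
    if r: print(n,k,r[0]["conf"],atz(p,r[0]["centre"],0)); rs.append(ray(p,r[0]["centre"]))
  if len(rs)>1: print(tri(rs))
E
```

```text
t 20.9 pos [0.508 0.077 0.158] x [ 1.    -0.001 -0.002] z [-0.002 -0.001 -1.   ] w 89.8 gf 0.0 F [ 0.575 -0.682 -0.123] j [-0.037  0.349 -0.278  1.909  0.12   0.902 -1.947]
red_label_jar S 0.96 [0.51  0.076 0.   ]
red_label_jar W 0.79 [0.508 0.076 0.   ]
[0.509 0.077 0.001]
```

>>> carry_out(claw=[9,9,9,9,3,3,3,3,3,3,3,3,3,3,3,3,3], delta_pos=[[0.1,0,4],[0,0,4],[0,0,2.6],[0,0,0],[0,0,0],[0,0,0],[0,0,0],[0,0,0],[0,0,0],[0,0,0],[0,0,0],[0,0,0],[0,0,-3],[0,0,-4.5],[0,0,-4.5],[0,0,0],[0,0,0]], angular=[[0,0,0],[0,0,0],[0,0,0],[0,0,0],[0,0,0],[0,0,0],[0,0,0],[0,0,0],[0,0,0],[0,0,0],[0,0,0],[0,0,0],[0,0,0],[0,0,0],[0,0,0],[0,0,0],[0,0,0]], force=15)

```text
clock: 22.75
position: [0.5095, 0.0779, 0.1733]
ee_rot: [-3.141, 0.001, -0.003]
force: [-0.4, -0.9, -1.8]
width: 0.484
gripper_force: 14.9
```

>>> carry_out(claw=[3,3,3,3,3,3,3,3,3], delta_pos=[[-1.8,3.9,0],[-1.8,4,0],[-1.9,3.9,0],[-1.9,4,0],[-1.8,3.9,0],[-1.9,4,0],[0,0,0],[0,0,0],[0,0,0]], angular=[[0,0,0],[0,0,0],[0,0,0],[0,0,0],[0,0,0],[0,0,0],[0,0,0],[0,0,0],[0,0,0]])

```text
clock: 23.65
position: [0.3979, -0.158, 0.1718]
ee_rot: [-3.141, -0.001, 0.002]
force: [0.5, 0.0, -0.4]
width: 0.482
gripper_force: 15.0
```

```bash
python3 - <<'E'
from h import *
pose()
W=arm.get_image("wrist");save(W,"w7");S=arm.get_image("scene")
for n in("spice_rack","shaker","green_label_jar"):
  for k,p in (("S",S),("W",W)):
    r=arm.place_of(n,p)
    if r: print(n,k,r[0]["conf"],atz(p,r[0]["centre"],0))
E
```

```text
t 23.6 pos [ 0.398 -0.158  0.172] x [ 1.     0.001 -0.002] z [-0.002  0.001 -1.   ] w 44.2 gf 15.0 F [ 0.463  0.004 -0.43 ] j [ 0.408  0.192 -0.178  2.086  0.043  0.869 -1.365]
spice_rack S 0.72 [ 0.465 -0.176  0.   ]
shaker S 0.78 [ 0.463 -0.17   0.   ]
shaker W 0.62 [ 0.466 -0.158  0.   ]
green_label_jar S 0.97 [ 0.534 -0.18   0.   ]
green_label_jar W 0.62 [ 0.531 -0.177  0.   ]
```

View pics/w7.png

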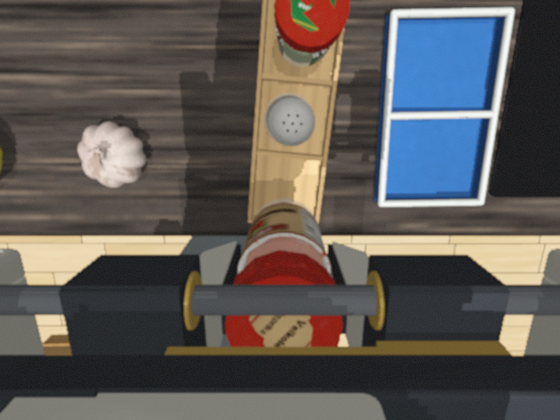

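The wrist view shows the shaker (291,120) and green jar standing in their bays, the near divider spanning (257,150)–(327,155), and the tray corners at (391,11), (514,11), (484,203) and (379,207).

```bash
python3 - <<'E'
from h import *
W=arm.get_image("wrist")
for u in((257,150),(327,155),(261,79),(334,84),(391,11),(514,11),(484,203),(379,207),(385,115),(498,115)): print(u,atz(W,(u[0]/560,u[1]/420),.02))
E
```

```text
(257, 150) [ 0.437 -0.134  0.02 ]
(327, 155) [ 0.433 -0.199  0.02 ]
(261, 79) [ 0.499 -0.139  0.02 ]
(334, 84) [ 0.495 -0.202  0.02 ]
(391, 11) [ 0.551 -0.247  0.02 ]
(514, 11) [ 0.552 -0.348  0.02 ]
(484, 203) [ 0.387 -0.352  0.02 ]
(379, 207) [ 0.383 -0.251  0.02 ]
(385, 115) [ 0.469 -0.249  0.02 ]
(498, 115) [ 0.469 -0.35   0.02 ]
```

>>> carry_out(claw=[3,3,3,3,3,3,7.5,7.5,7.5,7.5,7.5,8.5,8.5,8.5,8.5,8.5], delta_pos=[[0.1,0.4,4],[0,0,4],[0,0,2],[0,0,1],[0,0,0.4],[0,0,0],[0,0,0],[0,0,0],[0,0,0],[0,0,0],[0,0,0],[0,0,-4],[0,0,-4.5],[0,0,-4.5],[0,0,0],[0,0,0]], angular=[[0,0,0],[0,0,0],[0,0,0],[0,0,0],[0,0,0],[0,0,0],[0,0,0],[0,0,0],[0,0,0],[0,0,0],[0,0,0],[0,0,0],[0,0,0],[0,0,0],[0,0,0],[0,0,0]])

```text
clock: 25.7
position: [0.3996, -0.1634, 0.1897]
ee_rot: [3.141, -0.001, 0.004]
force: [0.2, 0.8, -0.9]
width: 0.926
gripper_force: 0.0
```

>>> carry_out(claw=[9,9,9,9,9,9,9,9,9], delta_pos=[[0.3,-4.5,0],[0.3,-4.5,0],[0.3,-4.5,0],[0.3,-4.5,0],[0.3,-4.5,0],[0.3,-4.5,0],[0,0,0],[0,0,0],[0,0,0]], angular=[[0,0,0],[0,0,0],[0,0,0],[0,0,0],[0,0,0],[0,0,0],[0,0,0],[0,0,0],[0,0,0]])

```text
clock: 26.6
position: [0.4165, 0.1056, 0.1876]
ee_rot: [3.141, -0.002, -0.004]
force: [-0.3, 0.2, 0.2]
width: 0.98
gripper_force: 0.0
```

```bash
python3 - <<'E'
from h import *
pose()
W=arm.get_image("wrist");save(W,"w8");S=arm.get_image("scene");T=arm.get_image("top")
for n in("lemon","garlic","red_label_jar","glass"):
  rs=[]
  for k,p in (("S",S),("W",W),("T",T)):
    r=arm.place_of(n,p)
    if r: print(n,k,r[0]["conf"],atz(p,r[0]["centre"],0)); rs.append(ray(p,r[0]["centre"]))
  if len(rs)>1: print("tri",tri(rs))
for p in(W,T): print(rect(p,"lemon",.03),rect(p,"garlic",.025))
a=cv2.resize(S["frame"][130:330,230:420],None,fx=3,fy=3,interpolation=cv2.INTER_CUBIC); cv2.imwrite("pics/s8.png",a[:,:,::-1])
E
```

```text
t 26.6 pos [0.416 0.106 0.188] x [ 1.    -0.001 -0.002] z [-0.002 -0.001 -1.   ] w 90.0 gf 0.0 F [-0.344  0.173  0.226] j [-0.025  0.194 -0.398  2.047  0.094  0.92  -2.046]
lemon S 0.9 [0.437 0.136 0.   ]
lemon W 0.97 [0.432 0.136 0.   ]
lemon T 0.88 [0.432 0.136 0.   ]
tri [0.433 0.136 0.002]
garlic S 0.66 [ 0.441 -0.002  0.   ]
garlic W 0.59 [0.432 0.001 0.   ]
garlic T 0.58 [ 0.433 -0.     0.   ]
tri [0.435 0.002 0.005]
red_label_jar S 0.61 [ 0.398 -0.163  0.   ]
red_label_jar W 0.69 [ 0.4   -0.168  0.   ]
red_label_jar T 0.66 [ 0.398 -0.16   0.   ]
tri [ 0.399 -0.162  0.002]
glass S 0.92 [0.636 0.108 0.   ]
glass T 0.94 [0.635 0.113 0.   ]
tri [0.633 0.112 0.004]
(0.62, array([0.432, 0.133]), array([62.421, 61.793]), 33.62102127075195) (0.57, array([0.433, 0.   ]), array([59.411, 56.688]), 7.55981969833374)
(0.71, array([0.444, 0.125]), array([45.386, 35.959]), 1.007187843322754) None
```

View pics/s8.png

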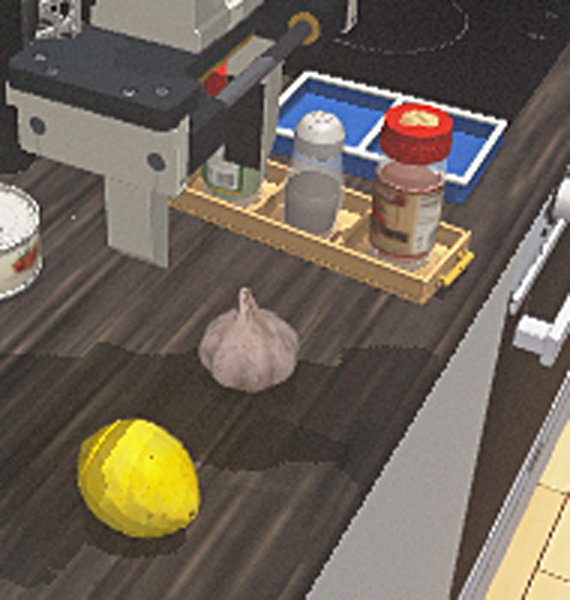

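View pics/w8.png

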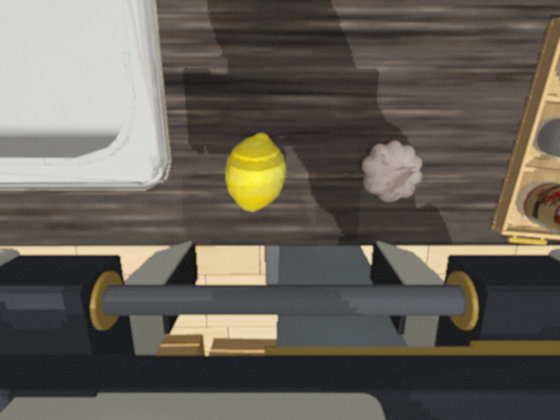

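The crop shows all three rack items upright, lemon at (140,478) and garlic at (248,345). In the wrist view the lemon's axis runs (262,135)–(252,211), a yaw of about -0.11, and the garlic is at (391,171). Now the lemon.

>>> carry_out(claw=[9,9,9,9,9,9,9,5,5,5,5,5,5,5,5,5,5], delta_pos=[[1.6,-3,0],[0,0,0],[0,0,4.5],[0,0,4.5],[0,0,4.5],[0,0,3.7],[0,0,0],[0,0,0],[0,0,0],[0,0,0],[0,0,0],[0,0,0],[0,0,0],[0,0,0],[0,0,0],[0,0,0],[0,0,0]], angular=[[0,0,0],[0,0,0.11],[0,0,0],[0,0,0],[0,0,0],[0,0,0],[0,0,0],[0,0,0],[0,0,0],[0,0,0],[0,0,0],[0,0,0],[0,0,0],[0,0,0],[0,0,0],[0,0,0],[0,0,0]], force=12)

```text
clock: 29.25
position: [0.4338, 0.1367, 0.0176]
ee_rot: [3.137, -0.174, 0.002]
force: [-0.8, -1.9, 10.8]
width: 0.602
gripper_force: 12.0
```

>>> carry_out(claw=[5,5,5,5,5,5], delta_pos=[[0,0,-1],[0,0,-2],[0,0,-4],[0,0,-4.5],[0,0,0],[0,0,0]], angular=[[0,0,0],[0,0,0],[0,0,0],[0,0,0],[0,0,0],[0,0,0]])

```text
clock: 29.85
position: [0.4338, 0.1371, 0.1331]
ee_rot: [-3.136, 0.173, -0.004]
force: [0.2, 0.0, -1.5]
width: 0.601
gripper_force: 12.0
```

```bash
python3 - <<'E'
from h import *
pose()
W=arm.get_image("wrist");S=arm.get_image("scene")
a=cv2.resize(S["frame"][130:330,180:400],None,fx=1.8,fy=1.8); b=W["frame"][60:420,100:480]
cv2.imwrite("pics/m9.png",np.hstack([a,b])[:,:,::-1])
E
```

```text
t 29.9 pos [0.434 0.137 0.133] x [ 0.994 -0.11   0.003] z [ 0.003  0.001 -1.   ] w 55.2 gf 12.0 F [ 0.235  0.039 -1.549] j [-0.102  0.306 -0.393  2.066  0.163  0.796 -2.274]
```

View pics/m9.png

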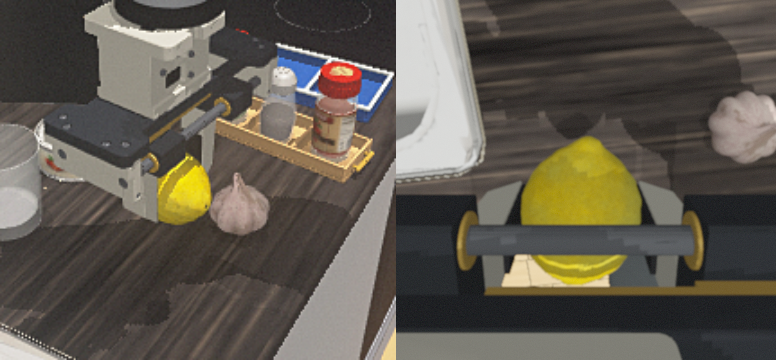

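The lemon is held level between the pads (580,210 in the right panel). I'll raise it, turn it so its axis lies along the tray's y, and carry it to the far tray bay.

>>> carry_out(claw=[5,5,5,5,5,5,5,5,5,5,5,5,5,5,5], delta_pos=[[0,0,-3.5],[0,0,-3.5],[0,0,0],[0,0,0],[0,0,0],[0,0,0],[0,0,0],[0,0,0],[0,0,0],[0,0,0],[0,0,0],[0,0,0],[0,0,0],[0,0,0],[0,0,0]], angular=[[0,0,0],[0,0,0],[0,0,-0.14],[0,0,-0.14],[0,0,-0.14],[0,0,-0.14],[0,0,-0.14],[0,0,-0.14],[0,0,-0.14],[0,0,-0.14],[0,0,-0.14],[0,0,-0.14],[0,0,-0.14],[0,0,-0.14],[0,0,0]])

```text
clock: 31.45
position: [0.4323, 0.1366, 0.2004]
ee_rot: [-2.218, -2.222, 0.004]
force: [0.4, 0.0, -1.3]
width: 0.6
gripper_force: 12.0
```

>>> carry_out(claw=[5,5,5,5,5,5,5,5,5,5,5,5,5], delta_pos=[[-4.4,0.7,0],[-4.3,0.8,0],[-4.4,0.7,0],[-4.3,0.8,0],[-4.4,0.7,0],[-4.3,0.8,0],[-4.4,0.7,0],[-4.3,0.8,0],[-4.4,0.7,0],[-4.4,0.8,0],[0,0,0],[0,0,0],[0,0,0]], angular=[[0,0,0],[0,0,0],[0,0,0],[0,0,0],[0,0,0],[0,0,0],[0,0,0],[0,0,0],[0,0,0],[0,0,0],[0,0,0],[0,0,0],[0,0,0]])

```text
clock: 32.75
position: [0.5075, -0.2977, 0.201]
ee_rot: [-2.222, -2.218, -0.0]
force: [-0.5, 1.0, -0.3]
width: 0.599
gripper_force: 12.0
```

```bash
python3 - <<'E'
from h import *
pose()
E
```

```text
t 32.8 pos [ 0.508 -0.298  0.201] x [0.002 1.    0.001] z [-0.001  0.001 -1.   ] w 55.0 gf 12.0 F [-0.451  0.96  -0.301] j [ 0.779  0.447 -0.479  1.667  0.226  1.085  0.232]
```

>>> carry_out(claw=[5,5,5,5,5,5,5,7.2,7.2,7.2,7.2,7.2,7.2,7.2,7.2], delta_pos=[[-0.1,0.1,4.5],[0,0,4.5],[0,0,4.5],[0,0,2.5],[0,0,1.2],[0,0,0.4],[0,0,0],[0,0,0],[0,0,0],[0,0,0],[0,0,0],[0,0,0],[0,0,-2],[0,0,-4],[0,0,0]], angular=[[0,0,0],[0,0,0],[0,0,0],[0,0,0],[0,0,0],[0,0,0],[0,0,0],[0,0,0],[0,0,0],[0,0,0],[0,0,0],[0,0,0],[0,0,0],[0,0,0],[0,0,0]])

```text
clock: 34.25
position: [0.5116, -0.3011, 0.0903]
ee_rot: [2.218, 2.215, 0.004]
force: [0.9, -1.1, 1.2]
width: 0.786
gripper_force: 0.0
```

>>> carry_out(claw=[9,9,9,9,9,9,9,9,9,9,9,9,9,9], delta_pos=[[0,0,-4],[0,0,-4],[0,0,-3],[0,0,0],[0,0,0],[0,0,0],[0,0,0],[0,0,0],[0,0,0],[0,0,0],[0,0,0],[0,0,0],[0,0,0],[0,0,0]], angular=[[0,0,0],[0,0,0],[0,0,0],[0,0,0.1428],[0,0,0.1428],[0,0,0.1428],[0,0,0.1428],[0,0,0.1428],[0,0,0.1428],[0,0,0.1428],[0,0,0.1428],[0,0,0.1428],[0,0,0.1428],[0,0,0.1428]])

```text
clock: 35.65
position: [0.5086, -0.3001, 0.1954]
ee_rot: [3.142, -0.011, -0.0]
force: [1.1, 0.4, -0.0]
width: 0.982
gripper_force: 0.0
```

>>> carry_out(claw=[9,9,9,9,9,9,9,9,9,9], delta_pos=[[-1.1,-4.3,0],[-1.1,-4.3,0],[-1.1,-4.3,0],[-1,-4.3,0],[-1.1,-4.3,0],[-1.1,-4.3,0],[-1,-4.3,0],[0,0,3],[0,0,0],[0,0,0]], angular=[[0,0,0],[0,0,0],[0,0,0],[0,0,0],[0,0,0],[0,0,0],[0,0,0],[0,0,0],[0,0,0],[0,0,0]])

```text
clock: 36.65
position: [0.4337, 0.0003, 0.1657]
ee_rot: [3.141, -0.003, -0.003]
force: [0.1, -0.6, -0.7]
width: 0.979
gripper_force: 0.0
```

```bash
python3 - <<'E'
from h import *
pose()
W=arm.get_image("wrist");S=arm.get_image("scene");T=arm.get_image("top")
for n in("garlic","lemon"):
  rs=[]
  for k,p in (("S",S),("W",W),("T",T)):
    r=arm.place_of(n,p)
    if r: print(n,k,r[0]["conf"],atz(p,r[0]["centre"],0)); rs.append(ray(p,r[0]["centre"]))
  if len(rs)>1: print("tri",tri(rs))
print(rect(W,"garlic",.025))
a=cv2.resize(S["frame"][130:270,280:420],None,fx=2.8,fy=2.8); b=W["frame"][:392]
cv2.imwrite("pics/m10.png",np.hstack([a,b[:,180:]])[:,:,::-1])
E
```

```text
t 36.6 pos [0.434 0.    0.166] x [ 1.    -0.002 -0.002] z [-0.002 -0.    -1.   ] w 89.8 gf 0.0 F [ 0.093 -0.647 -0.672] j [ 0.123  0.218 -0.287  2.076  0.081  0.86  -1.784]
garlic S 0.56 [ 0.44  -0.012  0.   ]
garlic W 0.87 [0.433 0.    0.   ]
tri [0.435 0.    0.011]
lemon S 0.58 [ 0.518 -0.295  0.   ]
lemon T 0.88 [ 0.511 -0.301  0.   ]
tri [ 0.516 -0.301 -0.003]
(0.62, array([ 0.433, -0.   ]), array([59.748, 55.302]), 7.2154645919799805)
```

View pics/m10.png

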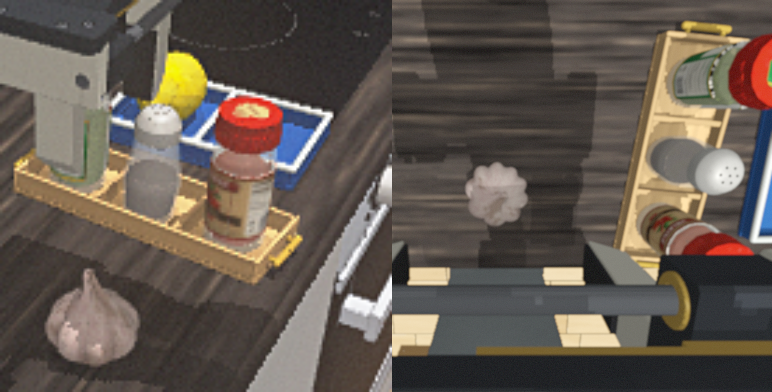

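The lemon lies in the far tray bay (185,90), and the garlic is at about (495,193) in the right panel, so (0.433, 0.000). I'll grasp the garlic.

>>> carry_out(claw=[9,9,9,9,9,4,4,4,4,4,4,4,4,4,4,4,4,4,4], delta_pos=[[0,0,4.5],[0,0,4.5],[0,0,4.5],[0,0,1.9],[0,0,0],[0,0,0],[0,0,0],[0,0,0],[0,0,0],[0,0,0],[0,0,0],[0,0,0],[0,0,0],[0,0,0],[0,0,-1],[0,0,-3],[0,0,-4.5],[0,0,0],[0,0,0]], angular=[[0,0,0],[0,0,0],[0,0,0],[0,0,0],[0,0,0],[0,0,0],[0,0,0],[0,0,0],[0,0,0],[0,0,0],[0,0,0],[0,0,0],[0,0,0],[0,0,0],[0,0,0],[0,0,0],[0,0,0],[0,0,0],[0,0,0]], force=8)

```text
clock: 39.05
position: [0.4347, 0.0008, 0.0981]
ee_rot: [3.142, -0.002, 0.004]
force: [-0.1, 0.3, -1.3]
width: 0.612
gripper_force: 8.0
```

```bash
python3 - <<'E'
from h import *
pose()
S=arm.get_image("scene"); r=arm.place_of("garlic",S); print([(q["conf"],np.array(q["centre"])*[560,420]) for q in r])
E
```

```text
t 39.0 pos [0.435 0.001 0.098] x [ 1.    -0.001  0.003] z [ 0.003 -0.    -1.   ] w 56.2 gf 8.0 F [-0.084  0.311 -1.349] j [ 0.108  0.32  -0.284  2.154  0.141  0.681 -1.845]
[(0.79, array([310.184, 219.114]))]
```

>>> carry_out(claw=[4,4,4,4,4,4,4,4,4,4,4,4,4], delta_pos=[[0,0,-4],[0,0,-4],[0,0,-2],[-0.1,4.3,0],[-0.1,4.3,0],[-0.1,4.3,0],[-0.1,4.3,0],[-0.1,4.3,0],[-0.2,4.3,0],[-0.1,4.3,0],[0,0,0],[0,0,0],[0,0,0]], angular=[[0,0,0],[0,0,0],[0,0,0],[0,0,0],[0,0,0],[0,0,0],[0,0,0],[0,0,0],[0,0,0],[0,0,0],[0,0,0],[0,0,0],[0,0,0]])

```text
clock: 40.45
position: [0.4255, -0.2986, 0.1957]
ee_rot: [-3.14, -0.0, 0.003]
force: [0.5, 0.5, -0.9]
width: 0.605
gripper_force: 8.0
```

```bash
python3 - <<'E'
from h import *
pose()
E
```

```text
t 40.5 pos [ 0.426 -0.299  0.196] x [ 1.     0.    -0.002] z [-0.002  0.002 -1.   ] w 55.5 gf 8.0 F [ 0.452  0.493 -0.917] j [ 0.59   0.302 -0.102  1.86   0.036  0.983 -1.098]
```

>>> carry_out(claw=[4,4,4,4,4,4,4,7.2,7.2,7.2,7.2,7.2,7.2,7.2,7.2,7.2,7.2,7.2], delta_pos=[[0,0,4.5],[0,0,4.5],[0,0,4.5],[0,0,2.5],[0,0,1],[0,0,0.3],[0,0,0],[0,0,0],[0,0,0],[0,0,0],[0,0,0],[0,0,0],[0,0,-2],[0,0,-4],[0,0,-4],[0,0,-4],[0,0,-4],[0,0,0]], angular=[[0,0,0],[0,0,0],[0,0,0],[0,0,0],[0,0,0],[0,0,0],[0,0,0],[0,0,0],[0,0,0],[0,0,0],[0,0,0],[0,0,0],[0,0,0],[0,0,0],[0,0,0],[0,0,0],[0,0,0],[0,0,0]])

```text
clock: 42.25
position: [0.4284, -0.3016, 0.2091]
ee_rot: [3.137, -0.002, 0.013]
force: [0.6, -0.8, -0.3]
width: 0.787
gripper_force: 0.0
```

```bash
python3 - <<'E'
from h import *
pose()
S=arm.get_image("scene");T=arm.get_image("top");W=arm.get_image("wrist")
for n in N[2:]:
  rs=[]
  for k,p in (("S",S),("T",T),("W",W)):
    r=arm.place_of(n,p)
    if r and r[0]["conf"]>.4: rs.append(ray(p,r[0]["centre"]))
  if len(rs)>1: print(n,"tri",tri(rs),len(rs))
a=cv2.resize(S["frame"][130:270,280:420],None,fx=3,fy=3); b=W["frame"]
cv2.imwrite("pics/m11.png",np.hstack([a,b[:,180:]])[:,:,::-1])
E
```

```text
t 42.2 pos [ 0.428 -0.302  0.209] x [ 1.    -0.001  0.008] z [ 0.008 -0.005 -1.   ] w 72.2 gf 0.0 F [ 0.615 -0.779 -0.303] j [ 0.594  0.288 -0.104  1.843  0.035  1.003 -1.097]
red_label_jar tri [ 0.399 -0.167  0.001] 3
green_label_jar tri [ 0.53  -0.177  0.009] 3
shaker tri [ 0.464 -0.159  0.003] 3
lemon tri [ 0.514 -0.295  0.005] 3
garlic tri [ 0.426 -0.3    0.011] 3
glass tri [ 0.64   0.112 -0.003] 2
flat_tin tri [ 0.586 -0.113  0.012] 3
```

View pics/m11.png

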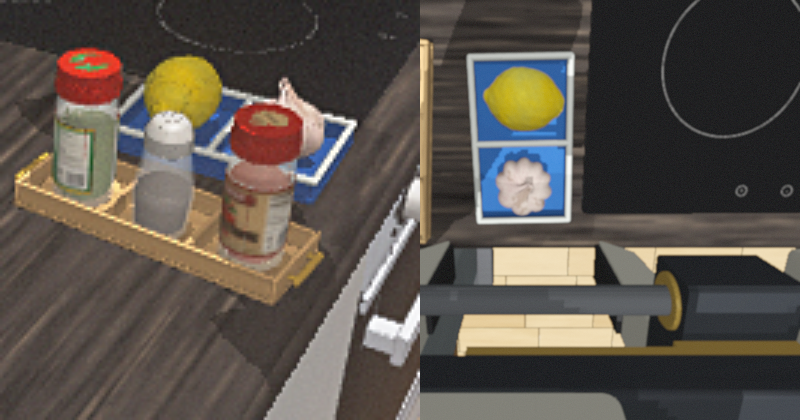

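All five items are in place: the rack bays hold the jars and shaker upright, and the tray shows the lemon (523,98) and the garlic (523,182), one in each bay. Handing in.

```bash
python3 - <<'E'
from h import *
T=arm.get_image("top"); print([(q["conf"],atz(T,q["centre"],0)) for q in arm.place_of("flat_tin",T)[:1]])
print(arm.sign_off())
E
```

```text
[(0.69, array([ 0.646, -0.018,  0.   ]))]
the job is handed in; nothing more can be done
None
```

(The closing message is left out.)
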